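# Offer a carburettor up to its spacer stack

### The arm

A 6-joint arm with a two-finger parallel gripper is mounted at the origin on the work surface. World frame = base frame: x ahead of the robot, y to its left, z up, the work surface at z = 0. Lengths are in m, angles in rad, forces in N, time in s.
With the tool pointing down it reaches from about 0.275 to 0.85 m from the base axis. Payload 5.2 kg.
Tool frame: the origin (TCP) lies between the finger pads; the fingertips stand 22 mm ahead of it and the grasp point (between the pads) lies 3 mm ahead of it; z points along the fingers, y is the line along which they close (so a half turn about z gives the same grasp; the last joint's range is limited). The gripper opens to 85 mm and grips with 20 to 120 N. Pads are 22 mm wide; open, the fingers measure 114 mm over their backs; the gripper's body (76 mm by 85 mm) begins 54 mm behind the grasp point. The pads swing forward as they close: fully open they stand 13 mm farther back than shut.
Start: joints at [1.012, 0.259, 1.535, -0, 1.348, -0.203], TCP at [0.192, 0.516, 0.253] pointing down, gripper open.
Joint ranges: [-3.14, 3.14], [-0.91, 2.08], [0.19, 2.58], [-1.22, 4.36], [0.22, 2.71], [-3.12, 3.12]. Speed limits (rad/s): [2.57, 2.57, 3.14, 3.14, 3.14, 3.14].

### API

Orientations are given as a unit quaternion [x, y, z, w].
In Python, from bench import manip, status, cams, order gives the robot as it stands. Calls block until the motion is done:
- manip.move_to(position, orientation): joint-space move of the TCP to a pose.
- manip.line_to(position, ori=None, feed=0.15, threshold=None): straight line of the TCP; ori=None keeps the orientation; feed is the mean speed in m/s. With threshold (N) it stops when the force on the tool has changed by that much, and returns True; else False.
- manip.set_joints(angles): joint-space move.
- manip.open_gripper() and manip.clamp(effort=None): open the fingers fully, or close them until they stop; effort is the grip in N (None keeps the last).
- manip.sleep(seconds).
- manip.solve_ik(position, orientation): joint angles nearest the present ones, or None.
- status.sense(): the state.
- cams.read_camera(name): name is "side" or "top"; returns a dict with "frame" (480x640x3 uint8, red, green, blue), "fx", "fy", "cx", "cy" (pixels), "view" (4x4, takes a point from world to camera coordinates). Camera axes: x right, y up, looking along -z (the intrinsics and any distortion apply to the point x, -y, -z); pixel columns grow to the right and rows downward; lengths in m; the calibration is good to about 2 mm. A picture is of the moment at which its call begins. There is no depth.
A pose or a line that the arm cannot do raises manip.IKError and nothing moves.
- order.finish_job(): hands the job in; it is judged then, once.
The state is a dict: "t": time; "qpos": joint angles; "qd": joint speeds; "tau": joint torques, N m; "ee_pos": TCP position; "tcp_rot": TCP orientation; "ft_force": force on the tool from outside, world axes, zero at the start; "wrist_torque": the same for the moment, N m; "width": finger opening in m; "grip_force": force on a finger pad.
Only numpy, scipy, OpenCV 4.12 (cv2) and the standard library are available. Lean on these libraries where they do the work, as an engineer would, in place of code of your own. Each camera call takes 0.05 s, during which the arm holds its last target. There are 200 camera calls.

### The job

Stack the two loose plates squarely on the inlet manifold's pad: the thick spacer with the one big hole first, then the thin adapter with two holes on top of it. Then pick up the carburettor, carry it over the black rocker cover and offer it up to the stack: upright, in line with the plates (either way round) and hovering just above them, a finger's width (about 15 mm) clear, and finish there, still holding it in the air so that I can check the ports. The carburettor must never touch the stack, the manifold or the cover; leave the cover, can, hose clamp and wrench where they are.

Things in the scene. Friction and masses are not known exactly. Their poses are not given: they have to be found in the camera images.
- manifold: Rust-brown cast inlet manifold, fixed to the bench, on the +y side of the rocker cover, turned up to 0.3 rad. Riser box 72 x 48 mm with a pad on top at 85 mm height; origin under the centre of the pad, at bench level; z up. From the riser, four runners go to its +y side, to a 320 x 14 x 72 mm upright flange centred 172 mm from the origin; all of that is lower than 75 mm.
- manifold_pad (a point): Centre of the pad's upper face (85 mm above the bench): a flat bright steel rectangle 78 mm (x) x 54 mm (y) with one 36 mm hole in the middle and no studs. Axes as the manifold's, z up.
- spacer: Thick bare aluminium plate, 76 (x) x 52 (y) x 16 (z) mm, with one 36 mm hole through its centre, about 0.14 kg. Lies flat on the bench on the -y side of the cover. Origin at the centre of its underside, z up; to be gripped across its 52 mm.
- adapter: Thin bare aluminium plate, 76 (x) x 52 (y) x 10 (z) mm, with two 26 mm holes side by side along x, about 0.09 kg. Lies flat on the bench on the -y side of the cover. Origin at the centre of its underside, z up; to be gripped across its 52 mm. On the spacer on the pad its underside is 101 mm and its top 111 mm above the bench.
- carburettor: Twin-barrel carburettor of bare aluminium, about 0.5 kg, stands upright on the bench on the -y side of the cover. Base flange 76 (x) x 52 (y) x 10 mm; above it, from 10 to 55 mm, a flat-sided body 58 (x) x 42 (y) mm, to be gripped across its 42 mm; above that two round throats 29 mm in diameter side by side along x, up to 75 mm. A throttle spindle with a small lever sticks out to 42 mm on its +x side, 19 to 47 mm high. Origin at the centre of its underside, z up.
- cover: Black plastic rocker cover lying across the bench between the loose parts and the manifold: 380 (x) x 100 (y) mm and 90 mm high, with a filler cap up to 102 mm at x = +110 mm. Loose, 1.3 kg. Origin at the centre of its underside, z up. It lies roughly along world x.
- can: Bystander: spray can, 52 mm in diameter, 150 mm tall, upright at the far end of the cover. Origin at the centre of its underside.
- clamp: Bystander: steel hose clamp, a ring 72 mm in diameter and 14 mm high lying flat, beyond the loose parts. Origin at the centre of its underside.
- wrench: Bystander: steel wrench lying flat on the bench at the far right. Origin near its middle, on the bench.
Mind the look-alikes: they are no part of the job. Leave any brown or yellow look-alike of the adapter alone.

How it is judged:
By the outcome, as a careful person would: the job done as asked, in the order asked, and still so for the second after the job is handed in, while the arm keeps its last pose, push and grip.
It also fails if it takes over 67 s, if anything falls off the work surface, if the arm or the gripper's body presses on something with over 40 N, if the wrist force passes 120 N, or if a joint passes its speed limit or range.

## Working session

There is one attempt and no reset: what is moved stays moved. The work goes in short steps, each a Python script; the robot and the scene stay as the last script left them, time stands still between calls to the robot, and variables do not carry over. Pictures are saved under pics/ and viewed, at most 10 in all, crops included, and the job is handed in when it is done.

```bash
ls; mkdir -p pics; python3 - <<'E'
from bench import manip,status,cams,order
import cv2,numpy as np
for n in("side","top"):
    c=cams.read_camera(n);cv2.imwrite(f"pics/{n}0.png",c["frame"][:,:,::-1])
    print(n,{k:(v if k!="frame" else 0) for k,v in c.items()})
s=status.sense();print(s)
E
```

```text
pics
side {'frame': 0, 'fx': 439.198453683121, 'fy': 439.198453683121, 'cx': 320.8869239090053, 'cy': 228.63925695862025, 'view': array([[ 0.94477082, -0.32706721,  0.02085991, -0.556536  ],
       [ 0.16840427,  0.53908772,  0.82524204, -0.12716903],
       [-0.28115493, -0.77615171,  0.56439386, -0.875847  ],
       [ 0.        ,  0.        ,  0.        ,  1.        ]])}
top {'frame': 0, 'fx': 511.2949913423117, 'fy': 511.2949913423117, 'cx': 319.4873593349449, 'cy': 237.77051258541852, 'view': array([[ 2.62619572e-02, -9.99654548e-01,  1.04653015e-03,
        -1.26819617e-01],
       [ 9.81997950e-01,  2.59939678e-02,  1.87094467e-01,
        -5.68954564e-01],
       [-1.87057038e-01, -3.88577641e-03,  9.82341369e-01,
        -1.37500440e+00],
       [ 0.00000000e+00,  0.00000000e+00,  0.00000000e+00,
         1.00000000e+00]])}
{'t': 0.1, 'qpos': array([ 1.01219464e+00,  2.59308401e-01,  1.53593737e+00,  2.07938611e-05,
        1.34800365e+00, -2.02774993e-01]), 'qd': array([-0.00129152, -0.0024145 , -0.00494294, -0.00033857,  0.00126071,
       -0.00054486]), 'tau': array([ 2.24292002e-03, -4.46965456e+01, -2.91244501e+01, -1.46149300e-04,
        6.32345618e-03,  2.69373686e-05]), 'ee_pos': array([0.19133288, 0.51519994, 0.25255175]), 'tcp_rot': array([ 1.76978452e-01,  9.84214378e-01, -7.65312486e-04, -3.17206361e-04]), 'ft_force': array([-0.7243309 ,  0.11931487,  0.26642303]), 'wrist_torque': array([-0.02730315, -0.02874351, -0.04612584]), 'grip_force': 0.0, 'width': 0.08529474492950646}
```

View pics/top0.png

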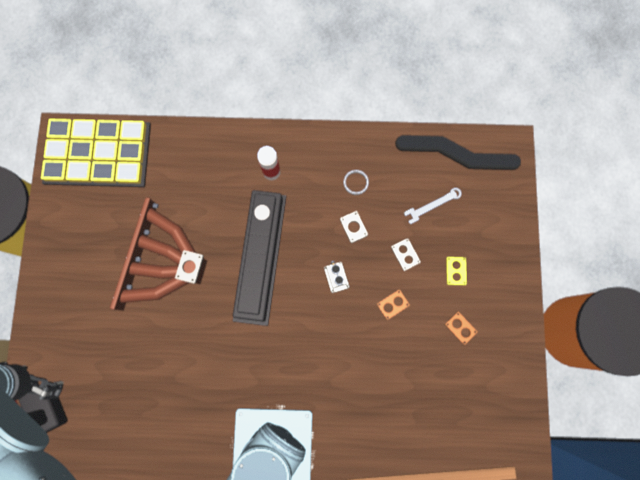

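View pics/side0.png

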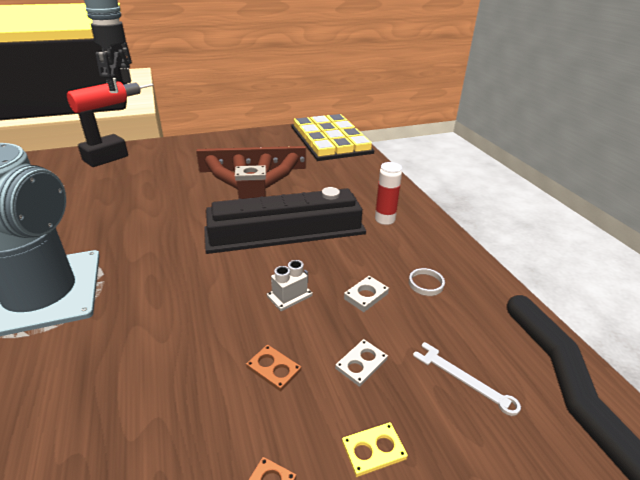

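The top view shows these candidates:
- **Silver, one hole, at (354,226):** the spacer.
- **Silver, two holes, at (405,254):** the adapter.
- **Look-alikes:** brown at (393,305) and (461,328), yellow at (457,271). These stay where they are.
- **Carburettor (337,277), manifold pad (189,267), cover around (258,258).**

I'll confirm these in an enlarged crop with segmentation outlines.

```bash
cat > v.py <<'E'
import cv2,numpy as np
from scipy.optimize import least_squares
TH=np.linspace(0,2*np.pi,90,endpoint=False);D=np.c_[np.cos(TH),np.sin(TH)]
def proj(c,P):
    p=np.c_[P,np.ones(len(P))]@c["view"].T
    return np.c_[c["fx"]*p[:,0]/-p[:,2]+c["cx"],c["fy"]*p[:,1]/p[:,2]+c["cy"]]
def ray(c,uv,z):
    R=c["view"][:3,:3];o=-R.T@c["view"][:3,3]
    d=R.T@np.array([(uv[0]-c["cx"])/c["fx"],-(uv[1]-c["cy"])/c["fy"],-1])
    return o+d*(z-o[2])/d[2]
def mask(c,uv,r=32,smax=70,vmin=95):
    """largest bright grey blob near uv -> hull points in pixels"""
    u0,v0=int(uv[0])-r,int(uv[1])-r
    im=cv2.resize(c["frame"][v0:v0+2*r,u0:u0+2*r],None,fx=4,fy=4,interpolation=cv2.INTER_CUBIC)
    h=cv2.cvtColor(im,cv2.COLOR_RGB2HSV);m=((h[...,1]<smax)&(h[...,2]>vmin)).astype(np.uint8)
    cs,_=cv2.findContours(m,cv2.RETR_EXTERNAL,cv2.CHAIN_APPROX_NONE)
    k=max(cs,key=cv2.contourArea);vis=im.copy();cv2.drawContours(vis,[k],-1,(255,0,0),1)
    return (k[:,0]+.5)/4-.5+[u0,v0],vis
def box(a,b,z0,z1): return np.array([[x*a/2,y*b/2,z] for x in(-1,1) for y in(-1,1) for z in(z0,z1)])
def place(P,x,y,yaw,z=0):
    c,s=np.cos(yaw),np.sin(yaw);return P@np.array([[c,s,0],[-s,c,0],[0,0,1]])+[x,y,z]
t=np.linspace(0,2*np.pi,24)
thr=np.vstack([np.c_[sx+14.5e-3*np.cos(t),14.5e-3*np.sin(t),0*t+.075] for sx in(-.0145,.0145)])
MODEL=dict(spacer=box(.076,.052,0,.016),adapter=box(.076,.052,0,.010),pad=box(.078,.054,.085,.085),
  carb=np.vstack([box(.076,.052,0,.01),box(.058,.042,.01,.055),thr]))
def fit(P,obs,x0,z=0):
    """obs: list of (cam,hull pts); match support functions"""
    H=[(c,(k@D.T).max(0)) for c,k in obs]
    f=lambda q:np.concatenate([(proj(c,place(P,*q,z))@D.T).max(0)-h for c,h in H])
    best=min((least_squares(f,[x0[0],x0[1],w],loss="soft_l1",x_scale=[.01,.01,.1]) for w in np.arange(0,np.pi,.4)),key=lambda r:r.cost)
    q=best.x;q[2]=(q[2]+np.pi/2)%np.pi-np.pi/2
    return q,np.sqrt(np.mean(f(q)**2))
E
cat > a.py <<'E'
from v import *
from bench import cams
C={n:cams.read_camera(n) for n in("top","side")}
G=dict(spacer=((354,226),(367,292)),adapter=((405,254),(361,361)),pad=((189,267),(250,172)),carb=((337,277),(290,285)))
rows=[]
for n,(a,b) in G.items():
    ka,va=mask(C["top"],a,24); kb,vb=mask(C["side"],b,32)
    rows.append(np.hstack([cv2.resize(va,(256,256)),cv2.resize(vb,(256,256))]))
    x0=ray(C["top"],a,.02)
    for s,o in(("top",[(C["top"],ka)]),("side",[(C["side"],kb)]),("both",[(C["top"],ka),(C["side"],kb)])):
        q,e=fit(MODEL[n],o,x0);print(n,s,q.round(4),round(e,2))
im=np.vstack([np.hstack(rows[:2]),np.hstack(rows[2:])])
cv2.imwrite("pics/seg.png",cv2.resize(im[:,:,::-1],(800,400)))
E
python3 a.py
```

```text
spacer top [ 0.6169 -0.2091  0.452 ] 0.51
spacer side [ 0.6135 -0.2066  0.4521] 0.14
spacer both [ 0.6143 -0.2073  0.454 ] 0.7
adapter top [ 0.5401 -0.3596  0.4943] 0.64
adapter side [ 0.5379 -0.3576  0.4939] 0.12
adapter both [ 0.5383 -0.3581  0.4948] 0.64
pad top [ 0.4781  0.2389 -0.2317] 0.55
pad side [ 0.4725  0.2303 -0.1928] 1.26
pad both [ 0.4761  0.2383 -0.2288] 1.36
carb top [ 0.4695 -0.1622  0.3212] 0.88
carb side [ 0.4672 -0.1587  0.3266] 0.31
carb both [ 0.4678 -0.1603  0.3246] 0.89
```

View pics/seg.png

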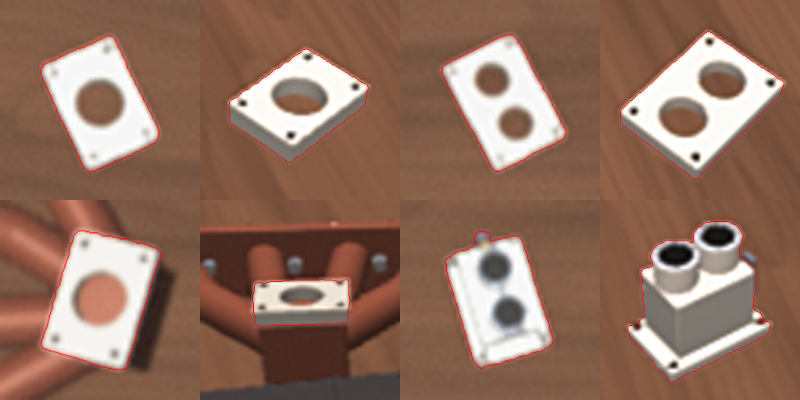

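The crop confirms the one-hole thick spacer, the two-hole silver adapter, the carburettor with its lever end up-image (+x), and the pad with visible thickness. The outlines are clean. The two cameras differ by a constant 3 mm or so, so I'll average them, then pick and place the spacer.

```bash
cat > r.py <<'E'
from v import *
from bench import manip,status,cams
def Q(yaw): return [np.cos(yaw/2),np.sin(yaw/2),0,0]
def look(n,a,b,z=0,ra=24,rb=32,model=None):
    C={k:cams.read_camera(k) for k in("top","side")};out=[]
    for s,uv,r in(("top",a,ra),("side",b,rb)):
        k,_=mask(C[s],uv,r);q,e=fit(MODEL[n] if model is None else model,[(C[s],k)],ray(C["top"],a,z),z)
        print(n,s,q.round(4),round(e,2));out.append(q)
    return np.mean(out,0)
def rep(m):
    s=status.sense();print(m,"t%.1f"%s["t"],"tcp",np.round(s["ee_pos"],4),"w%.4f"%s["width"],"grip%.0f"%s["grip_force"],"F",np.round(s["ft_force"],1))
def pick(q,z,h,eff,lift):
    manip.move_to([q[0],q[1],h],Q(q[2]));manip.line_to([q[0],q[1],z],feed=.12);rep("at")
    manip.clamp(eff);rep("clamped");manip.line_to([q[0],q[1],lift],feed=.15);rep("lifted")
E
python3 - <<'E'
from r import *
for t in(.006,.008,.010,.012):
    print(t);P=look("pad",(189,267),(250,172),model=box(.078,.054,.085-t,.085))
S=look("spacer",(354,226),(367,292));print(S,P)
pick(S,.0225,.10,40,.22)
manip.move_to([P[0],P[1],.20],Q(P[2]));rep("over pad")
E
```

```text
0.006
pad top [ 0.4785  0.2396 -0.2299] 0.41
pad side [ 0.4736  0.2366 -0.2015] 0.63
0.008
pad top [ 0.4786  0.2398 -0.2282] 0.37
pad side [ 0.474   0.2384 -0.2155] 0.44
0.01
pad top [ 0.4787  0.2401 -0.2283] 0.33
pad side [ 0.4744  0.2404 -0.2151] 0.32
0.012
pad top [ 0.4788  0.2403 -0.2286] 0.32
pad side [ 0.4747  0.2423 -0.2221] 0.31
spacer top [ 0.6169 -0.2091  0.4533] 0.5
spacer side [ 0.6135 -0.2066  0.4523] 0.14
[ 0.61519602 -0.20782483  0.45279234] [ 0.47674929  0.24130481 -0.22538697]
at t4.5 tcp [ 0.6157 -0.208   0.0231] w0.0853 grip0 F [ 0.6 -0.6  0.1]
clamped t4.9 tcp [ 0.6158 -0.2081  0.0237] w0.0511 grip43 F [-0.6  0.2  4.8]
lifted t6.4 tcp [ 0.6147 -0.2075  0.2188] w0.0510 grip42 F [-1.6  0.2 -2.1]
over pad t8.1 tcp [0.4774 0.2408 0.2   ] w0.0507 grip42 F [-0.2  0.6 -1.6]
```

```bash
python3 - <<'E'
from r import *
P=[.4767,.2413,-.225]
manip.line_to([P[0],P[1],.116],feed=.15);rep("near")
print(manip.line_to([P[0],P[1],.105],feed=.03,threshold=5));rep("touch")
manip.open_gripper();rep("open")
manip.line_to([P[0],P[1],.19],feed=.2)
A=[.539,-.3586,.494]
manip.move_to([A[0],A[1],.12],Q(A[2]));rep("over adapter")
c=cams.read_camera("top");d=cams.read_camera("side")
a=cv2.resize(c["frame"][230:310,145:245],(400,320),interpolation=2);b=cv2.resize(d["frame"][130:210,200:300],(400,320),interpolation=2)
cv2.imwrite("pics/sp.png",np.hstack([a,b])[:,:,::-1])
look("spacer",(191,266),(250,164),z=.085)
E
```

```text
near t8.8 tcp [0.4775 0.2412 0.1165] w0.0509 grip42 F [ 0.4 -0.4 -0.8]
True
touch t9.1 tcp [0.4777 0.2416 0.1085] w0.0508 grip43 F [-1.2 -1.   3.4]
open t9.6 tcp [0.4767 0.2413 0.1073] w0.0854 grip0 F [-0.7 -0.3 -0.8]
over adapter t12.3 tcp [ 0.5394 -0.3577  0.12  ] w0.0855 grip0 F [ 0.9 -0.9 -0. ]
spacer top [ 0.4779  0.2391 -0.2346] 0.98
spacer side [ 0.4718  0.2281 -0.1889] 1.55
```

View pics/sp.png

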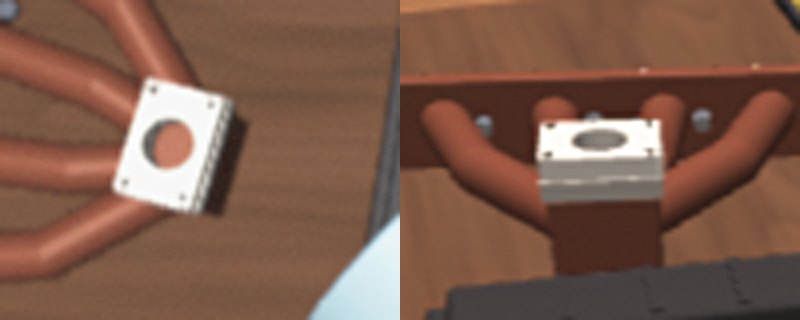

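The spacer sits flush on the pad: its edges line up with the pad's within about 1 mm in both crops (top image about (190,266), side about (250,163)). I'll quantify this with the white top faces only, before and after.

```bash
python3 - <<'E'
from r import *
C={k:cams.read_camera(k) for k in("top","side")}
for v in(215,228):
  for s,a,b in(("top",(189,267),(191,266)),("side",(250,172),(250,164))):
    c0=dict(C[s]);c0["frame"]=cv2.imread(f"pics/{s}0.png")[:,:,::-1].copy()
    k,_=mask(c0,a,26,vmin=v);p,e=fit(box(.078,.054,.085,.085),[(c0,k)],[.477,.24])
    k,_=mask(C[s],b,26,vmin=v);q,f=fit(box(.076,.052,.101,.101),[(C[s],k)],[.477,.24])
    print(v,s,"pad",p.round(4),round(e,2),"spacer",q.round(4),round(f,2),"diff mm",((q-p)*1e3).round(1))
E
```

```text
215 top pad [ 0.4789  0.2406 -0.2127] 0.49 spacer [ 0.4786  0.241  -0.2291] 0.26 diff mm [ -0.3   0.4 -16.4]
215 side pad [ 0.4745  0.2422 -0.2234] 0.75 spacer [ 0.4749  0.2428 -0.2152] 0.22 diff mm [0.4 0.6 8.2]
228 top pad [ 0.4789  0.2405 -0.2173] 0.69 spacer [ 0.4786  0.241  -0.2292] 0.39 diff mm [ -0.4   0.5 -12. ]
228 side pad [ 0.4752  0.2456 -0.2113] 1.52 spacer [ 0.4749  0.2431 -0.2094] 0.38 diff mm [-0.2 -2.5  1.9]
```

Spacer is within about 0.5 mm of the pad. Next is the adapter.

```bash
python3 - <<'E'
from r import *
P=[.4767,.2415,-.222];A=[.539,-.3586,.494]
pick(A,.0205,.10,35,.22)
manip.move_to([P[0],P[1],.18],Q(P[2]));rep("over")
manip.line_to([P[0],P[1],.131],feed=.15)
print(manip.line_to([P[0],P[1],.118],feed=.03,threshold=5));rep("touch")
manip.open_gripper();rep("open")
manip.line_to([P[0],P[1],.20],feed=.2)
B=[.4684,-.1605,.324]
manip.move_to([B[0],B[1],.20],Q(B[2]));rep("over carb")
C={k:cams.read_camera(k) for k in("top","side")}
a=cv2.resize(C["top"]["frame"][230:310,145:245],(400,320),interpolation=2);b=cv2.resize(C["side"]["frame"][125:205,200:300],(400,320),interpolation=2)
cv2.imwrite("pics/ad.png",np.hstack([a,b])[:,:,::-1])
for s,b in(("top",(191,266)),("side",(250,160))):
    k,_=mask(C[s],b,26,vmin=215);q,f=fit(box(.076,.052,.111,.111),[(C[s],k)],[.477,.24]);print(s,q.round(4),round(f,2))
E
```

```text
at t13.7 tcp [ 0.5395 -0.3591  0.0213] w0.0854 grip0 F [-0.2  0.5  1.2]
clamped t14.1 tcp [ 0.5395 -0.359   0.0216] w0.0504 grip37 F [-0.6  0.7  5.2]
lifted t15.6 tcp [ 0.5386 -0.3582  0.2188] w0.0511 grip37 F [-0.2 -0.2 -1.1]
over t17.8 tcp [0.4773 0.241  0.1801] w0.0507 grip37 F [ 0.2  0.  -0.5]
True
touch t18.6 tcp [0.4776 0.2417 0.1223] w0.0507 grip38 F [ 0.1 -1.3  4.4]
open t19.0 tcp [0.4768 0.2415 0.1213] w0.0853 grip0 F [ 0.4  0.4 -0.8]
over carb t21.1 tcp [ 0.4683 -0.1598  0.1994] w0.0854 grip0 F [0.4 0.4 0.1]
top [ 0.4786  0.2412 -0.2041] 0.42
side [0.467  0.2468 1.3736] 1.29
```

View pics/ad.png

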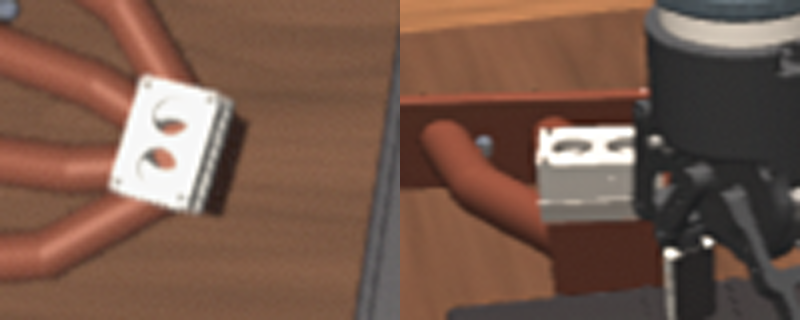

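The adapter is square on the spacer (top image about (190,265); fitted centre within 0.2 mm of the spacer's). Next I'll pick up the carburettor and carry it high over the cover.

```bash
python3 - <<'E'
from r import *
P=[.4767,.2415,-.222];B=[.4684,-.1605,.324]
manip.line_to([B[0],B[1],.038],feed=.15);rep("at")
manip.clamp(80);rep("clamped");zg=status.sense()["ee_pos"][2]
manip.line_to([B[0],B[1],.26],feed=.15);rep("lifted")
manip.move_to([P[0],P[1],.26],Q(P[2]));rep("over")
z=zg+.127
manip.line_to([P[0],P[1],z],feed=.06);manip.sleep(.5);rep("hover");print("zg",zg,"clear",status.sense()["ee_pos"][2]-zg-.111)
C={k:cams.read_camera(k) for k in("top","side")}
a=cv2.resize(C["top"]["frame"][210:310,140:265],(400,320),interpolation=2);b=cv2.resize(C["side"]["frame"][90:210,175:325],(400,320),interpolation=2)
cv2.imwrite("pics/cb.png",np.hstack([a,b])[:,:,::-1])
E
```

```text
at t22.4 tcp [ 0.469  -0.1608  0.0387] w0.0856 grip0 F [-0.3 -0.5  0.4]
clamped t22.9 tcp [ 0.4689 -0.1609  0.0388] w0.0409 grip82 F [-1.2  0.   4.9]
lifted t24.5 tcp [ 0.4679 -0.1602  0.259 ] w0.0415 grip81 F [ 1.  -0.1 -6.2]
over t26.0 tcp [0.477  0.2408 0.2598] w0.0410 grip81 F [ 0.5 -0.1 -5.1]
hover t28.2 tcp [0.4767 0.2415 0.1658] w0.0409 grip81 F [ 1.1  0.2 -5.5]
zg 0.038758345881783264 clear 0.01599738052771031
```

View pics/cb.png

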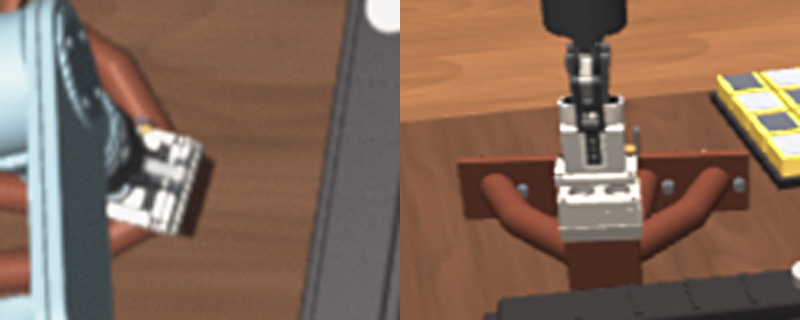

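The carburettor hangs upright with a gap above the stack, and the stack is undisturbed. In the side crop the flange (about 555–638) looks slightly left of the stack (about 558–641). I'll check that with projected outlines.

```bash
python3 - <<'E'
from r import *
c=cams.read_camera("side");u0,v0,w,h,S=225,115,55,50,14
im=cv2.resize(c["frame"][v0:v0+h,u0:u0+w],(w*S,h*S),interpolation=2)[:560].copy()
for bx,z,col in((.010,.127,(255,0,0)),(.010,.101,(0,0,255))):
    p=proj(c,place(box(.076,.052,0,bx),.4749,.2429,-.217,z))   # side-camera frame position of the stack
    k=cv2.convexHull((((p-[u0,v0])+.5)*S-.5).astype(np.int32));cv2.polylines(im,[k],True,col,1)
cv2.imwrite("pics/ov.png",im[:,:,::-1])
E
```

```text
(no output)
```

View pics/ov.png

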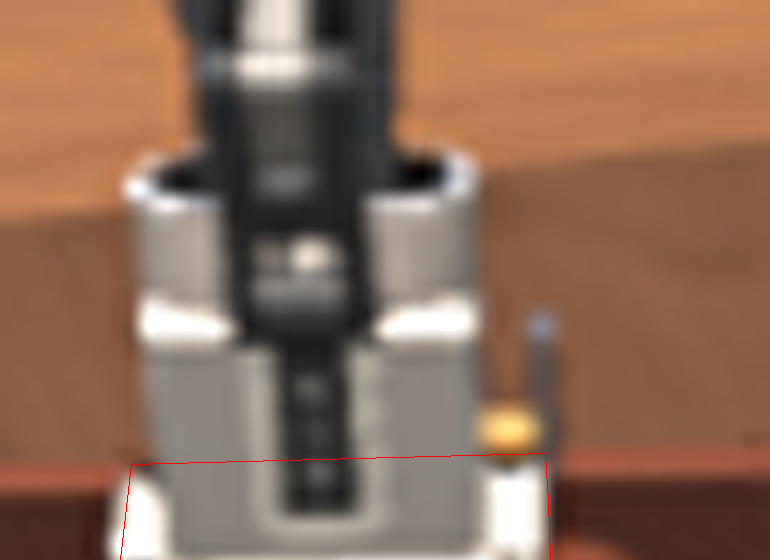

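The crop cut off the lower part, but the flange's left edge sits about 0.6 px (1.3 mm) left of the expected outline. I'll correct by 1 mm along the plate's x and check the lower region.

```bash
python3 - <<'E'
from r import *
z=status.sense()["ee_pos"][2]
manip.line_to([.4767+.0010,.2415-.0002,.1652],feed=.02);manip.sleep(.5);rep("hover")
c=cams.read_camera("side");u0,v0,w,h,S=225,138,55,42,14
im=cv2.resize(c["frame"][v0:v0+h,u0:u0+w],(w*S,h*S),interpolation=2).copy()
for bx,zz,col in((.010,.1265,(255,0,0)),(.010,.101,(0,0,255))):
    p=proj(c,place(box(.076,.052,0,bx),.4749,.2429,-.217,zz))
    k=cv2.convexHull((((p-[u0,v0])+.5)*S-.5).astype(np.int32));cv2.polylines(im,[k],True,col,1)
cv2.imwrite("pics/ov2.png",im[:,:,::-1])
E
```

```text
hover t29.1 tcp [0.4777 0.2413 0.1652] w0.0413 grip81 F [-0.4 -0.4 -4.8]
```

View pics/ov2.png

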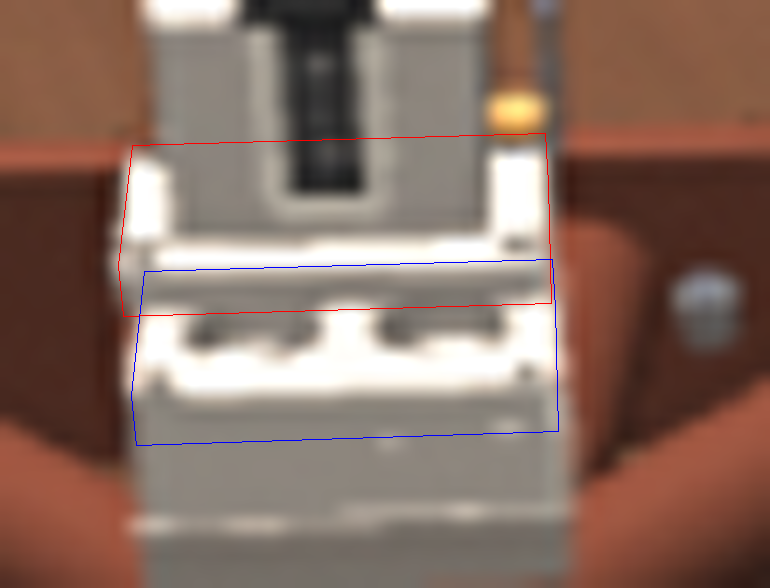

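The flange and adapter agree with their outlines to about 0.5 px (about 1 mm), and the gap matches the model. One last 0.7 mm nudge, then I'll hand in.

```bash
python3 - <<'E'
from r import *
from bench import order
manip.line_to([.4784,.2412,.1650],feed=.02);manip.sleep(.5);rep("final")
print(order.finish_job())
E
```

```text
final t29.9 tcp [0.4784 0.2412 0.165 ] w0.0412 grip81 F [-0.2 -0.1 -5.3]
the job is handed in; nothing more can be done
None
```

The spacer and adapter are stacked squarely on the pad, and the carburettor is held upright and in line about 15 mm above them; I handed the job in at about 30 s.

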